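# Seat the tin and roll its label to the front

## Task

Slide the blue-lidded tin along the grey stand until it drops fully home into the round white seat, then roll it round with a fingertip near the edge of its lid until its label faces the stand's front, in line with the red mark. The tin is too wide to grip and dents easily, so push and press on it gently, keep it upright, and leave the other things on the bench alone.

Things in the scene. Friction and masses are not known exactly. Their poses are not given: they have to be found in the camera images.
- stand: grey stand fixed to the bench, a flat deck of slippery plastic (tin on it: friction 0.16) 25 mm high, 150 mm along its x, 315 mm along its y (from y = -75 to +240 mm). Origin on the bench under the seat's axis. x points from its front (the side with the red mark, -x, towards the robot) to its back; y along the stand to the open end where the tin starts; z up.
- channel (a point): middle of the channel on the deck, 150 mm along the stand's +y from the seat's axis. Two aluminium rails, 12 mm high above the deck, guide the tin along y (from y = 30 to 238 mm); their inner faces are at x = -53.5 and +53.5 mm in the stand's frame.
- stops (a point): midway between two stop pads at the stand's -y end, 46 mm above the bench, a backstop in case the tin overshoots. The pads are 30 mm wide and rigid, 40 degrees either side of -y, their faces 53 mm from the seat's axis, from 31 to 62 mm above the bench.
- seat (a point): centre of the round seat: a white slippery plastic disc at the bottom of a round recess, 104 mm across and 4 mm deep, in the deck; this point is on the disc's top, 21 mm above the bench. The disc is sprung: with the tin on it, a press of 2 to 5 N starts to sink it, 3 N more per mm, to a stop after 6 mm. Home, the tin stands in the recess, free to turn.
- front_mark (a point): the point in space where the middle of the label is when the tin is home and faces the front: 50 mm to the front (-x of the stand) of the seat's axis, 61 mm above the bench, right above the line from the axis to the red mark on the deck's front edge.
- tin: closed steel tin with a flat blue lid with a grippy coating (friction 0.8), 100 mm across, 80 mm high, 0.36 to 0.52 kg, loose, standing on the deck between the rails. Origin at the centre of its underside, z up through the lid; the label is on its -x side: yellow with a red band and a black bar in its middle, and a yellow stripe on the lid from above the label inward.
- label (a point): the middle of the label on the tin's side wall, 50 mm from its axis, 40 mm above its underside; it turns with the tin.
- grease_tub: white tub with red lid, 70 mm across, 64 mm high, loose bystander; origin under its centre.
- threadlock: small red bottle with black spout, 30 mm across, 100 mm high, loose bystander; origin under its centre.
- ptfe_tape: white roll of sealing tape, 50 mm across, 14 mm high, lying flat, loose bystander; origin under its centre.

How it is judged:
On the way, in this order (a step that is already met when the one before it is completed fails the run):
1. the tin has dropped home into the seat (horizontal distance between tin and seat below 0.0035 m and z of tin in the frame of seat between -0.002 and 0.002 m), for 0.2 s.
2. in the seat, the label has been rolled to the front mark (horizontal distance between tin and seat below 0.0035 m and horizontal distance between label and front_mark below 0.0085 m), for 0.2 s.
At the end, for the whole second after the job is handed in: The tin stands upright and at rest, dropped into the seat's recess (underside within 2 mm of the disc, axis within 3.5 mm of the seat's), and the middle of its label is within 8.5 mm of the front mark (about 10 degrees) (all of step 2 and z of tin in the frame of seat between -0.002 and 0.002 m and angle between tin's own z axis and vertical below 0.04 rad and linear speed of tin below 0.01 m/s and angular speed of tin below 0.05 rad/s); the robot touches nothing.
It fails at once if the robot presses or pushes the tin with more than 25 N (contact force between tin and the fingers above 25 N or contact force between tin and the arm above 25 N).
It fails at once if the tin is tipped or lifted off the stand (angle between tin's own z axis and vertical above 0.2 rad or z of tin in the frame of seat above 0.016 m).
It fails at once if a bystander is moved by more than 15 mm (distance of any of grease_tub, threadlock, ptfe_tape from where it was at the start of the episode above 0.015 m).
It also fails if it takes over 54 s, if anything falls off the work surface, if the arm or the gripper's body presses on something with over 40 N, if the wrist force passes 120 N, or if a joint passes its speed limit or range.

## Robot

A 7-joint arm with a two-finger parallel gripper is mounted at the origin on a cart in front of the work surface, level with it; the furniture and walls round the work are solid. World frame = base frame: x ahead of the robot, y to its left, z up, the work surface at z = 0. Lengths are in m, angles in rad, forces in N, time in s.
With the tool pointing down it reaches from about 0.425 to 0.925 m from the base axis. Payload 6.8 kg.
Tool frame: the origin (TCP) lies at the centre of the arm's flange, where the gripper is bolted on; the fingertips stand 173 mm ahead of it and the grasp point (between the pads) lies 155 mm ahead of it; z points along the fingers, y is the direction in which the jaws open and shut (so a half turn about z gives the same grasp; the last joint's range is limited). The gripper opens to 85 mm and grips with 20 to 120 N. Pads are 22 mm wide; open, the fingers measure 114 mm over their backs; the gripper's body (76 mm by 85 mm) begins 54 mm behind the grasp point. The pads swing forward as they close: fully open they stand 13 mm farther back than shut.
Start: joints at [-1.427, 0.477, 0.022, 1.555, -0.011, 1.109, -0.083], TCP at [0.168, 0.654, 0.405] pointing down, gripper open.
Joint ranges: [-2.96, 2.96], [-0.34, 2.1], [-1.41, 1.46], [0.24, 2.44], [-1.37, 4.51], [0.17, 1.92], [-2.96, 2.96]. Speed limits (rad/s): [2.39, 2.39, 3.14, 3.14, 3.14, 3.14, 3.14].

## Interface

Orientations are given as a rotation vector (axis times angle).
In Python, from bench import readout, grab_frame, camera_model, r gives the robot as it stands.
- The arm moves only by the tool apply_moves, never from a script. Its argument "deltas" is a list of rows, each an object with "xyz": the shift along the world's x, y, z in m, a list of three; "turn": the turn about the world's z in rad. In form: [{"xyz": [dx, dy, dz], "turn": turn}, ...]. A call has 1 to 12 rows; each row shifts and turns the commanded pose from where the row before left it; what a row does not reach is not made up. A row lasts 1/12 s, in which the tool goes at most 41.7 mm and 7.16 degrees, less where a joint would pass 70% of its speed; a pose out of reach is approached as far as the arm can. A call with a gripper value outside its range is refused whole. "claw" is the gripper's target within -1 to 1 (shut at 1, half-way at 0, fully open at -1), set as the call begins (left out, the last holds). The fingers move at their own pace and stop on an object; "squeeze" is the grip in N (left out, the last holds). Time passes only in rows, so rows that do not move let the fingers close. It gives the time, the measured TCP pose, the force and the opening at its end, in the units of the state.
- readout.get_obs(): the state, without advancing time (a new reading comes with each control period).
- grab_frame(name): name is "side" or "top" or "wrist"; returns the picture (400x640x3 uint8, red, green, blue); there is no depth.
- camera_model(name): a dict with "intrinsics" (3x3 intrinsics, pixels), "R" (3x3) and "t" (3): a world point X has camera coordinates R X + t. Camera axes: x right, y down, z forward; pixel columns grow to the right and rows downward; lengths in m; the calibration is good to about 2 mm. A picture is of the moment at which its call begins: read the wrist's pose just before it. camera_model takes no time and is no camera call; for the wrist camera it gives the pose at the moment of the call.
- r.hand_in(): hands the job in, once; it reports no verdict.
The state is a dict: "clock": time; "joints": joint angles; "qvel": joint speeds; "tau": joint torques, N m; "tcp_pos": TCP position; "orientation": TCP orientation; "contact_force": force on the tool from outside, world axes, zero at the start; "moment": the same for the moment, N m; "grip_width": finger opening in m.
Only numpy, scipy, OpenCV 4.12 (cv2) and the standard library are available. Lean on these libraries where they do the work, as an engineer would, in place of code of your own. Each camera call takes 0.05 s, during which the arm holds its last target.

## Working session

There is one attempt and no reset: what is moved stays moved. The work goes in short steps, Python scripts to look and compute and a tool call to move; the robot and the scene stay as the last step left them, time stands still between calls to the robot, and variables do not carry over. Pictures are saved under pics/ and viewed, and the job is handed in when it is done.

Besides the shell and the picture viewer there is one more tool, called after "Emit:" by a JSON object that holds its "fn" and its "kwargs", one argument or row to a line. apply_moves: Moves the arm, as the interface text tells. Its arguments: {"type":"object","properties":{"deltas":{"type":"array"},"claw":{"type":"number"},"squeeze":{"type":"number"}},"required":["deltas"]}

```bash
ls; mkdir -p pics; python3 - <<'E'
from bench import readout, grab_frame, camera_model, r
import cv2
o=readout.get_obs(); print(o)
for n in ["side","top"]:
    cv2.imwrite(f"pics/{n}0.png",grab_frame(n)[:,:,::-1]); c=camera_model(n); print(n,c)
E
```

```text
pics
{'clock': 0.0, 'joints': array([-1.42708808,  0.47779723,  0.02228437,  1.5564359 , -0.01152715,
        1.10933891, -0.08309984]), 'qvel': array([-1.76724080e-04, -7.18478572e-04, -8.05874459e-07,  9.42098479e-04,
        2.07150554e-04,  7.62287127e-04, -7.84686916e-05]), 'tau': array([-7.90620452e-04, -5.96460450e+01,  1.60742920e+00, -2.81185806e+01,
        1.23997981e-02,  9.38919053e-03, -1.04335842e-05]), 'tcp_pos': array([0.16806954, 0.65345369, 0.40373285]), 'orientation': array([-3.94385015e-01, -3.11659216e+00,  2.90154741e-03]), 'contact_force': array([-0.54020899,  0.7931703 , -0.31435066]), 'moment': array([ 0.03944884,  0.00471362, -0.00242761]), 'grip_width': 0.08500028928290705}
side {'intrinsics': array([[410.97038772,   0.        , 315.07145326],
       [  0.        , 410.97038772, 200.24275195],
       [  0.        ,   0.        ,   1.        ]]), 'R': array([[-0.92456293, -0.38100444,  0.00435978],
       [-0.23525454,  0.56180399, -0.79311511],
       [ 0.29973104, -0.73431049, -0.60905617]]), 't': array([0.60961231, 0.20437567, 0.70425622])}
top {'intrinsics': array([[367.30363201,   0.        , 322.42137805],
       [  0.        , 367.30363201, 196.59576454],
       [  0.        ,   0.        ,   1.        ]]), 'R': array([[-0.0258633 , -0.99956955, -0.01384936],
       [-0.99465719,  0.0271163 , -0.09960818],
       [ 0.09994085,  0.01119917, -0.99493035]]), 't': array([0.01330727, 0.65874416, 0.8748989 ])}
```

View pics/side0.png

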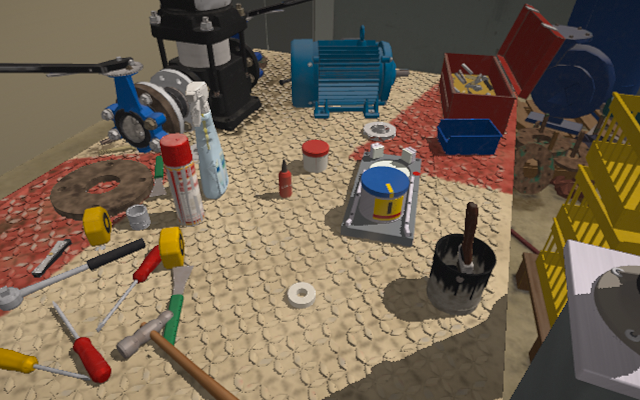

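View pics/top0.png

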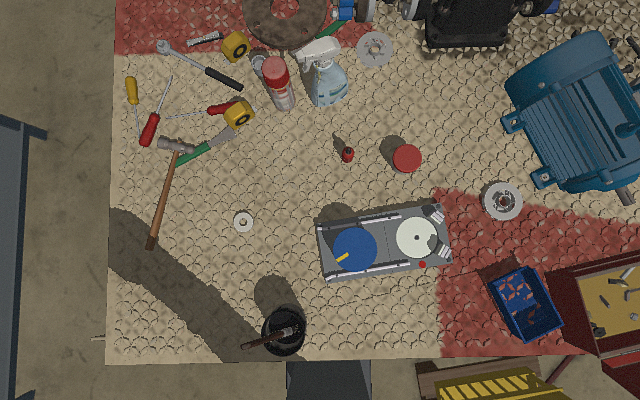

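```bash
cat > h.py <<'E'
import numpy as np, cv2
from bench import readout, grab_frame, camera_model, r
def ray(c,u,v,z):
    d=c['R'].T@np.linalg.inv(c['intrinsics'])@np.array([u,v,1.]); o=-c['R'].T@c['t']
    return o+d*(z-o[2])/d[2]
def proj(c,X):
    p=c['intrinsics']@(c['R']@np.asarray(X,float)+c['t']); return p[:2]/p[2]
def plane_pts(c,mask,z):
    v,u=np.nonzero(mask); return np.array([ray(c,a,b,z)[:2] for a,b in zip(u,v)])
def blobs(m,amin=15):
    n,l,s,ce=cv2.connectedComponentsWithStats(m.astype(np.uint8)); return [(s[i],ce[i],l==i) for i in range(1,n) if s[i][4]>=amin]
def circ(c,mask,z):
    cs,_=cv2.findContours(mask.astype(np.uint8),cv2.RETR_EXTERNAL,cv2.CHAIN_APPROX_NONE)
    k=cv2.convexHull(max(cs,key=cv2.contourArea))[:,0]
    p=np.array([ray(c,a,b,z)[:2] for a,b in k])
    A=np.c_[2*p,np.ones(len(p))]; s=np.linalg.lstsq(A,(p**2).sum(1),rcond=None)[0]
    return s[:2],np.sqrt(s[2]+s[0]**2+s[1]**2)
E
python3 - <<'E'
from h import *
c=camera_model("top"); im=cv2.imread("pics/top0.png"); hsv=cv2.cvtColor(im,cv2.COLOR_BGR2HSV); H,S,V=[hsv[...,i].astype(int) for i in range(3)]
roi=np.zeros(H.shape,bool); roi[195:290,310:460]=1
blue=roi&(H>100)&(H<130)&(S>130)&(V>60)
yel=roi&(H>18)&(H<35)&(S>150)&(V>100)
red=roi&((H<6)|(H>174))&(S>150)&(V>80); 
for n,m in [("blue",blue),("yel",yel),("red",red)]:
    for s,ce,l in blobs(m,8): print(n,s,ce)
b=max(blobs(blue|yel),key=lambda x:x[0][4]); print("lid",circ(c,b[2],.105))
w=roi&(V>150)&(S<60)
for s,ce,l in blobs(w,15): print("w",s,ce)
b=max(blobs(w),key=lambda x:x[0][4]); print("seat",circ(c,b[2],.021))
cv2.imwrite("pics/crop.png",cv2.resize(im[195:290,310:460],None,fx=5,fy=5,interpolation=cv2.INTER_CUBIC))
cs=camera_model("side"); im=cv2.imread("pics/side0.png"); cv2.imwrite("pics/crops.png",cv2.resize(im[130:250,335:430],None,fx=5,fy=5,interpolation=cv2.INTER_CUBIC))
for n in "ts": print(-(c if n=="t" else cs)['R'].T@(c if n=="t" else cs)['t'])
E
```

```text
blue [ 333  227   44   45 1482] [355.04251012 248.82995951]
yel [336 253  12   9  39] [341.97435897 256.94871795]
red [419 261   7   7  40] [421.925 263.95 ]
lid (array([ 0.53167069, -0.0738536 ]), np.float64(0.049156683247492616))
w [430 210  15  14  94] [437.38297872 216.5212766 ]
w [361 215  41   9 101] [380.73267327 219.31683168]
w [ 396  217   41   41 1188] [414.48316498 236.51010101]
w [311 237   5   5  16] [313.   238.75]
w [438 244  14  14  91] [444.45054945 251.26373626]
w [311 253   5   6  17] [312.88235294 255.76470588]
w [400 262  10   5  28] [404.53571429 263.89285714]
w [367 264  32   8  83] [382.03614458 267.65060241]
w [418 269   6   6  16] [420.125  270.9375]
w [427 268   6   5  17] [429.23529412 269.88235294]
w [338 271  27   6  61] [349.86885246 273.21311475]
w [325 275  11   6  31] [330.19354839 276.96774194]
seat (array([ 0.55420461, -0.23237101]), np.float64(0.050224563463131804))
[ 0.56813065 -0.01435931  0.93626407]
[0.4006178  0.63458866 0.58836726]
```

View pics/crop.png

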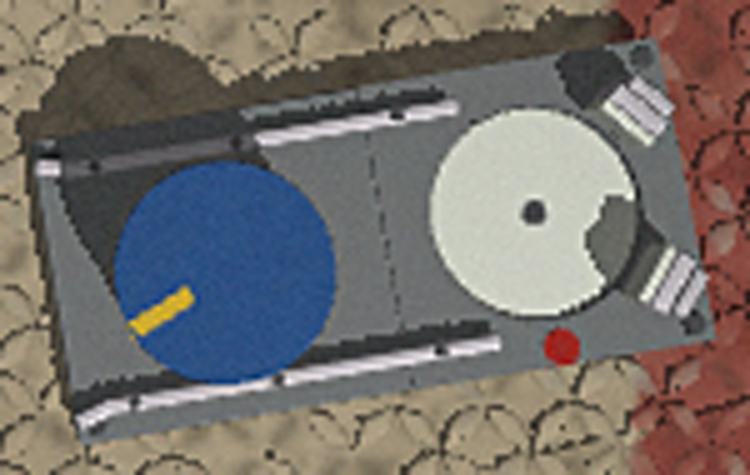

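View pics/crops.png

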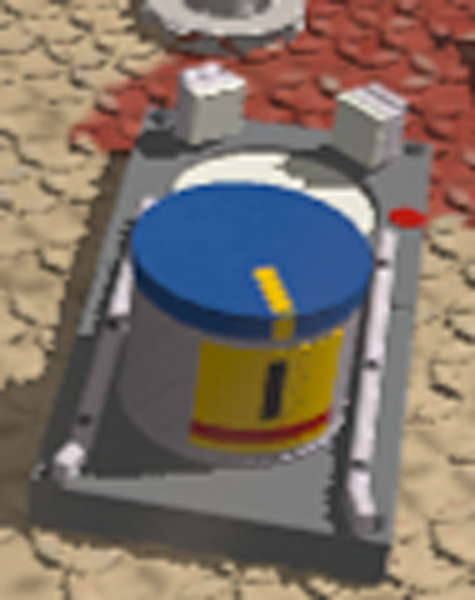

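```bash
python3 - <<'E'
from h import *
c=camera_model("top")
P=lambda x,y,z: ray(c,310+(x+.5)/5-.5,195+(y+.5)/5-.5,z)[:2]
im=cv2.imread("pics/top0.png"); hsv=cv2.cvtColor(im,cv2.COLOR_BGR2HSV); H,S,V=[hsv[...,i].astype(int) for i in range(3)]
seat=P(534,212,.021); print("seat",seat)
m=ray(c,421.925,263.95,.025)[:2]; d=m-seat; print("mark",m,np.linalg.norm(d),np.degrees(np.arctan2(*(-d)[::-1])))
# deck edges & rails directions
for a,b,z in [((240,108),(645,42),.025),((90,440),(712,338),.025),((80,417),(495,342),.037),((40,168),(455,105),.037)]:
    p,q=P(*a,z),P(*b,z); e=p-q; print("ydir",np.linalg.norm(e),np.degrees(np.arctan2(-e[0],e[1])),"off",(q-seat))
roi=np.zeros(H.shape,bool); roi[195:290,310:460]=1
roi[:,:]&=True
yel=roi&(H>18)&(H<35)&(S>150)&(V>100)
blue=roi&(H>95)&(H<135)&(S>100)&(V>40)
b=max(blobs(blue|yel),key=lambda x:x[0][4]); print(b[0]); k=circ(c,b[2],.105);print(k)
t=P(224,272,.105); print("eye tin",t)
y=blobs(yel,8)[0]; s=ray(c,*y[1],.105)[:2]; e=s-k[0]; print("stripe",s,np.linalg.norm(e),np.degrees(np.arctan2(e[1],e[0])))
yp=plane_pts(c,yel,.105); u,sv,vt=np.linalg.svd(yp-yp.mean(0)); print(np.degrees(np.arctan2(vt[0][1],vt[0][0])))
# bystanders
for n,px,z in [("tape",(243,222),.014),("thread",(348,152),.1),("tub",(407,158),.064)]: print(n,ray(c,*px,z)[:2])
E
```

```text
seat [ 0.55354063 -0.23339275]
mark [ 0.48796695 -0.2425138 ] 0.0662049899546512 7.918810740183482
ydir 0.2034368614584325 7.731558934599191 off [ 0.08233313 -0.05814987]
ydir 0.3073249436889529 7.7658498982901945 off [-0.06317437 -0.08238105]
ydir 0.20318645486815615 8.683334900468555 off [-0.06147031  0.02574284]
ydir 0.20490809120528386 7.107869407778538 off [0.0531169  0.03958899]
[ 333  227   44   45 1536]
(array([ 0.53183659, -0.07387749]), np.float64(0.049411081344715425))
eye tin [ 0.53174745 -0.07356261]
stripe [ 0.51484649 -0.04520716] 0.03332642856201203 120.65107984547275
120.85990042022821
tape [0.60205322 0.19728124]
thread [ 0.75420726 -0.06680813]
tub [ 0.74344191 -0.21026381]
```

```bash
python3 - <<'E'
from h import *
ct=camera_model("top"); cs=camera_model("side")
def tri(a,b):
    o1=-ct['R'].T@ct['t'];o2=-cs['R'].T@cs['t']
    d1=ct['R'].T@np.linalg.inv(ct['intrinsics'])@[a[0],a[1],1];d2=cs['R'].T@np.linalg.inv(cs['intrinsics'])@[b[0],b[1],1]
    s=np.linalg.lstsq(np.c_[d1,-d2],o2-o1,rcond=None)[0]
    return o1+s[0]*d1,o2+s[1]*d2
for n,a,b in [("brush top end right",(300,325),(473,205)),("brush end left",(243,345),(473,205)),("cup rim c",(283,330),(463,255)),("bot",(283,330),(455,290))]: print(n,*tri(a,b))
o=readout.get_obs(); from scipy.spatial.transform import Rotation as R
print(R.from_rotvec(o['orientation']).as_matrix().round(3))
im=cv2.imread("pics/top0.png"); cv2.imwrite("pics/cup.png",cv2.resize(im[270:370,200:340],None,fx=5,fy=5))
E
```

```text
brush top end right [0.3840452  0.04672535 0.16693936] [0.36127763 0.04452432 0.17221246]
brush end left [0.36913403 0.14565333 0.24315117] [0.36801126 0.14552219 0.24344325]
cup rim c [0.35817251 0.08985411 0.10012242] [0.35655574 0.08964474 0.1005023 ]
bot [0.34029089 0.09872971 0.02891028] [0.35276037 0.10065684 0.02601933]
[[-0.968  0.249 -0.   ]
 [ 0.249  0.968 -0.002]
 [-0.    -0.002 -1.   ]]
```

View pics/cup.png

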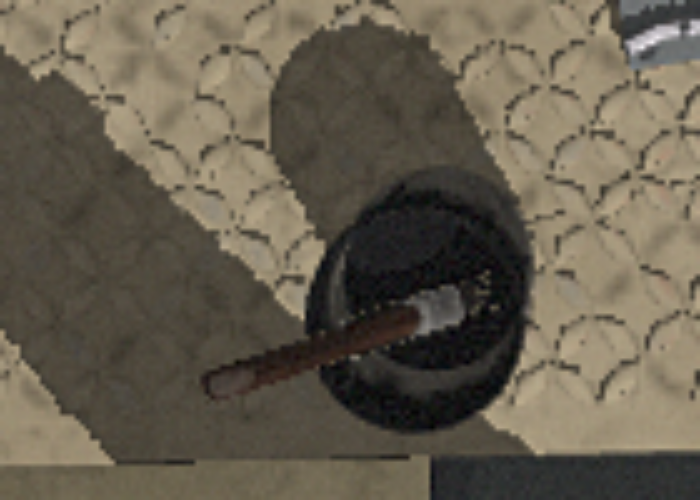

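Emit:
{"fn": "apply_moves", "kwargs": {
  "deltas": [
    {"xyz": [0.028, -0.021, 0], "turn": -0.05},
    {"xyz": [0.028, -0.021, 0], "turn": -0.05},
    {"xyz": [0.028, -0.021, 0], "turn": -0.05},
    {"xyz": [0.028, -0.021, 0], "turn": -0.05},
    {"xyz": [0.028, -0.021, 0], "turn": -0.05},
    {"xyz": [0.028, -0.021, 0], "turn": -0.05},
    {"xyz": [0.028, -0.021, 0], "turn": -0.05},
    {"xyz": [0.028, -0.021, 0], "turn": -0.05},
    {"xyz": [0.028, -0.021, 0], "turn": -0.05},
    {"xyz": [0.028, -0.021, 0], "turn": -0.05},
    {"xyz": [0.028, -0.021, 0], "turn": -0.05},
    {"xyz": [0.028, -0.021, 0], "turn": -0.05}
  ],
  "claw": 0
}}

```text
clock: 1.1
tcp_pos: [0.5052, 0.4004, 0.4044]
orientation: [-1.301, -2.859, 0.001]
contact_force: [-0.7, 0.1, -0.4]
grip_width: 0.0425
```

Emit:
{"fn": "apply_moves", "kwargs": {
  "deltas": [
    {"xyz": [0.0018, -0.033, 0], "turn": -0.05},
    {"xyz": [0.0018, -0.033, 0], "turn": -0.05},
    {"xyz": [0.0018, -0.033, 0], "turn": -0.05},
    {"xyz": [0.0018, -0.033, 0], "turn": -0.05},
    {"xyz": [0.0018, -0.033, 0], "turn": -0.05},
    {"xyz": [0.0018, -0.033, 0], "turn": -0.05},
    {"xyz": [0.0018, -0.033, 0], "turn": -0.05},
    {"xyz": [0.0018, -0.033, 0], "turn": -0.05},
    {"xyz": [0.0018, -0.033, 0], "turn": -0.05},
    {"xyz": [0.0018, -0.033, 0], "turn": -0.05},
    {"xyz": [0.0018, -0.033, 0], "turn": -0.05},
    {"xyz": [0.0018, -0.03, 0], "turn": -0.033}
  ]
}}

```text
clock: 2.1
tcp_pos: [0.5253, 0.0066, 0.4046]
orientation: [-2.069, -2.364, 0.001]
contact_force: [0.8, 0.2, 0.4]
grip_width: 0.0426
```

```bash
python3 - <<'E'
from h import *
from scipy.spatial.transform import Rotation as R
o=readout.get_obs(); print(o['clock'],o['tcp_pos'],o['contact_force'],o['grip_width'],o['joints']); m=R.from_rotvec(o['orientation']).as_matrix(); print(m.round(3), np.degrees(np.arctan2(m[1,1],m[0,1])))
cv2.imwrite("pics/top1.png",grab_frame("top")[:,:,::-1]); cv2.imwrite("pics/wrist1.png",grab_frame("wrist")[:,:,::-1])
E
```

```text
2.1 [0.52531221 0.0066284  0.40458942] [0.7683238  0.24220158 0.39177232] 0.04256413272598969 [-0.57002497  0.2464817   0.52222947  1.93886639 -0.14570351  0.99330226
  0.15173081]
[[-0.132  0.991 -0.   ]
 [ 0.991  0.132 -0.   ]
 [-0.    -0.    -1.   ]] 7.603293537340139
```

View pics/wrist1.png

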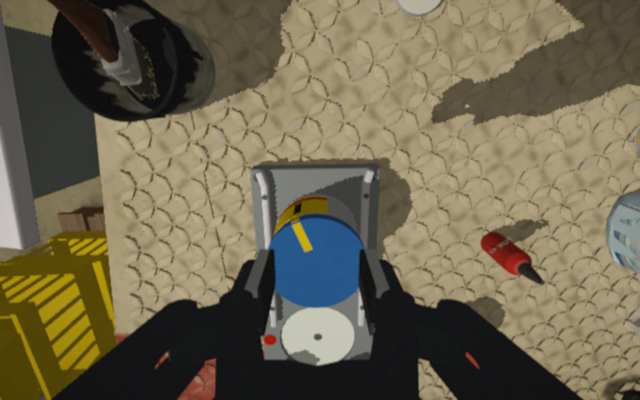

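View pics/top1.png

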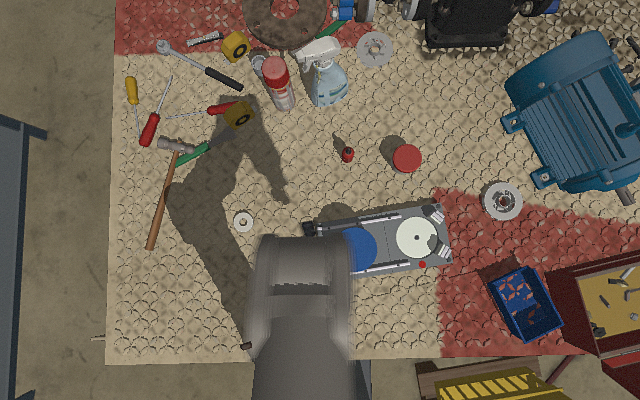

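```bash
python3 - <<'E'
from h import *
cv2.imwrite("pics/side1.png",grab_frame("side")[:,:,::-1])
E
```

```text
(no output)
```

View pics/side1.png

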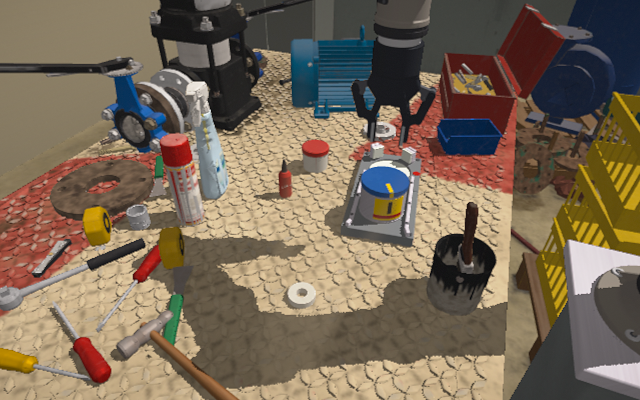

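Emit:
{"fn": "apply_moves", "kwargs": {
  "deltas": [
    {"xyz": [-0.002, 0, -0.02], "turn": 0},
    {"xyz": [-0.002, 0, -0.02], "turn": 0.003},
    {"xyz": [0, 0, -0.02], "turn": 0},
    {"xyz": [0, 0, -0.02], "turn": 0},
    {"xyz": [0, 0, -0.02], "turn": 0},
    {"xyz": [0, 0, -0.02], "turn": 0},
    {"xyz": [0, 0, -0.02], "turn": 0},
    {"xyz": [0, 0, -0.02], "turn": 0},
    {"xyz": [0, 0, -0.012], "turn": 0},
    {"xyz": [0, 0, -0.008], "turn": 0},
    {"xyz": [0, 0, 0], "turn": 0}
  ]
}}

```text
clock: 3.17
tcp_pos: [0.5213, 0.0095, 0.2234]
orientation: [-2.059, -2.37, 0.003]
contact_force: [-0.2, -0.5, -0.2]
grip_width: 0.0425
```

```bash
python3 - <<'E'
from h import *
cv2.imwrite("pics/side2.png",cv2.resize(grab_frame("side")[100:260,320:440,::-1],None,fx=5,fy=5)[:600])
E
```

```text
(no output)
```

View pics/side2.png

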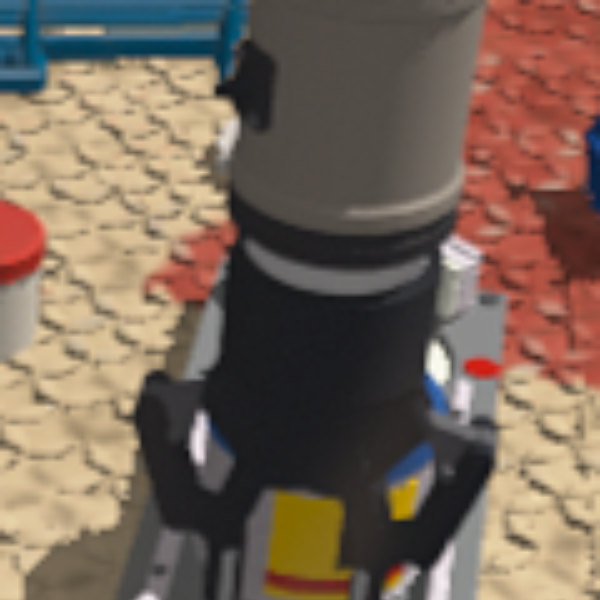

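Emit:
{"fn": "apply_moves", "kwargs": {
  "deltas": [
    {"xyz": [0.0004, -0.003, 0], "turn": 0},
    {"xyz": [0.0004, -0.003, 0], "turn": 0},
    {"xyz": [0.0004, -0.003, 0], "turn": 0},
    {"xyz": [0.0004, -0.003, 0], "turn": 0},
    {"xyz": [0.0004, -0.003, 0], "turn": 0},
    {"xyz": [0.0003, -0.002, 0], "turn": 0},
    {"xyz": [0.0003, -0.002, 0], "turn": 0},
    {"xyz": [0.0003, -0.002, 0], "turn": 0},
    {"xyz": [0.0003, -0.002, 0], "turn": 0},
    {"xyz": [0.0003, -0.002, 0], "turn": 0},
    {"xyz": [0.0003, -0.002, 0], "turn": 0},
    {"xyz": [0.0003, -0.002, 0], "turn": 0}
  ]
}}

```text
clock: 4.22
tcp_pos: [0.5259, -0.0202, 0.2247]
orientation: [-2.061, -2.37, -0.0]
contact_force: [-0.1, 0.5, 0.1]
grip_width: 0.0428
```

Emit:
{"fn": "apply_moves", "kwargs": {
  "deltas": [
    {"xyz": [0.0003, -0.002, 0], "turn": 0},
    {"xyz": [0.0003, -0.002, 0], "turn": 0},
    {"xyz": [0.0003, -0.002, 0], "turn": 0},
    {"xyz": [0.0003, -0.002, 0], "turn": 0},
    {"xyz": [0.0003, -0.002, 0], "turn": 0},
    {"xyz": [0.0003, -0.002, 0], "turn": 0},
    {"xyz": [0.0003, -0.002, 0], "turn": 0},
    {"xyz": [0.0003, -0.002, 0], "turn": 0}
  ]
}}

```text
clock: 4.88
tcp_pos: [0.5283, -0.0365, 0.2247]
orientation: [-2.062, -2.37, 0.0]
contact_force: [0.5, 1.1, -0.4]
grip_width: 0.0427
```

```bash
cat > st.py <<'E'
from h import *
from scipy.spatial.transform import Rotation as R
S=np.array([.5538,-.2329]); a=np.radians(7.8); X=np.array([np.cos(a),np.sin(a)]);Y=np.array([-np.sin(a),np.cos(a)])
def st():
    o=readout.get_obs(); d=o['tcp_pos'][:2]-S; m=R.from_rotvec(o['orientation']).as_matrix()
    print(round(o['clock'],2),"tcp",o['tcp_pos'].round(4),"stand xy",(d@X).round(4),(d@Y).round(4),"yaw y",np.degrees(np.arctan2(m[1,1],m[0,1])).round(2),"F",o['contact_force'].round(2),"M",o['moment'].round(3))
E
python3 - <<'E'
from st import *
st()
cv2.imwrite("pics/t3.png",cv2.resize(grab_frame("top")[190:290,300:460,::-1],None,fx=5,fy=5))
E
```

```text
4.88 tcp [ 0.5283 -0.0365  0.2247] stand xy 0.0014 0.1981 yaw y 7.96 F [ 0.5   1.05 -0.42] M [ 0.135  0.071 -0.021]
```

View pics/t3.png

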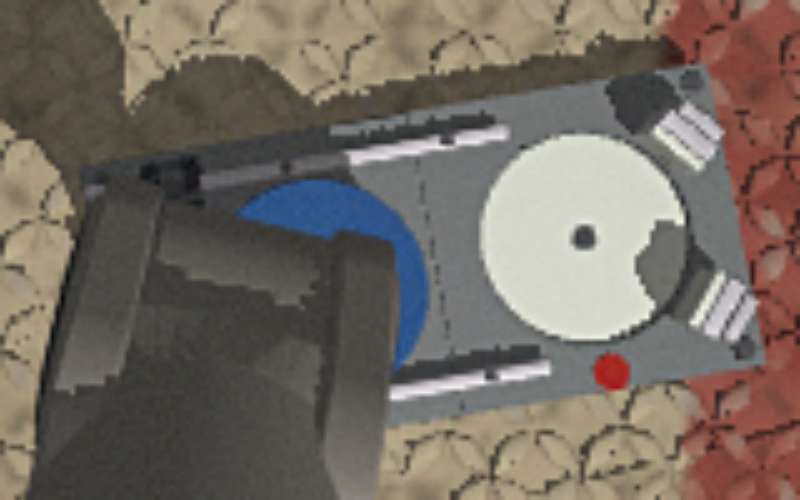

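Emit:
{"fn": "apply_moves", "kwargs": {
  "deltas": [
    {"xyz": [0.0004, -0.003, 0], "turn": 0},
    {"xyz": [0.00045, -0.0035, 0], "turn": 0},
    {"xyz": [0.00045, -0.0035, 0], "turn": 0},
    {"xyz": [0.00045, -0.0035, 0], "turn": 0},
    {"xyz": [0.00045, -0.0035, 0], "turn": 0},
    {"xyz": [0.00045, -0.0035, 0], "turn": 0},
    {"xyz": [0.00045, -0.0035, 0], "turn": 0},
    {"xyz": [0.00045, -0.0035, 0], "turn": 0},
    {"xyz": [0.00045, -0.0035, 0], "turn": 0},
    {"xyz": [0.00045, -0.0035, 0], "turn": 0},
    {"xyz": [0.00045, -0.0035, 0], "turn": 0},
    {"xyz": [0.00045, -0.0035, 0], "turn": 0}
  ]
}}

```text
clock: 5.93
tcp_pos: [0.5337, -0.0781, 0.2247]
orientation: [2.062, 2.37, 0.0]
contact_force: [0.6, 0.5, 1.5]
grip_width: 0.0427
```

Emit:
{"fn": "apply_moves", "kwargs": {
  "deltas": [
    {"xyz": [0.00045, -0.0035, 0], "turn": 0},
    {"xyz": [0.00045, -0.0035, 0], "turn": 0},
    {"xyz": [0.00045, -0.0035, 0], "turn": 0},
    {"xyz": [0.00045, -0.0035, 0], "turn": 0},
    {"xyz": [0.00045, -0.0035, 0], "turn": 0},
    {"xyz": [0.00045, -0.0035, 0], "turn": 0},
    {"xyz": [0.00045, -0.0035, 0], "turn": 0},
    {"xyz": [0.00045, -0.0035, 0], "turn": 0},
    {"xyz": [0.00045, -0.0035, 0], "turn": 0},
    {"xyz": [0.00045, -0.0035, 0], "turn": 0},
    {"xyz": [0.00045, -0.0035, 0], "turn": 0},
    {"xyz": [0.00045, -0.0035, 0], "turn": 0}
  ]
}}

```text
clock: 6.93
tcp_pos: [0.5391, -0.1201, 0.2247]
orientation: [2.062, 2.37, 0.0]
contact_force: [0.2, 0.7, 0.1]
grip_width: 0.0428
```

Emit:
{"fn": "apply_moves", "kwargs": {
  "deltas": [
    {"xyz": [0.00045, -0.0035, 0], "turn": 0},
    {"xyz": [0.00045, -0.0035, 0], "turn": 0},
    {"xyz": [0.00045, -0.0035, 0], "turn": 0},
    {"xyz": [0.00045, -0.0035, 0], "turn": 0},
    {"xyz": [0.00045, -0.0035, 0], "turn": 0},
    {"xyz": [0.00045, -0.0035, 0], "turn": 0},
    {"xyz": [0.00045, -0.0035, 0], "turn": 0},
    {"xyz": [0.00045, -0.0035, 0], "turn": 0},
    {"xyz": [0.00045, -0.0035, 0], "turn": 0},
    {"xyz": [0.0003, -0.0025, 0], "turn": 0},
    {"xyz": [0.0002, -0.0015, 0], "turn": 0}
  ]
}}

```text
clock: 7.85
tcp_pos: [0.5436, -0.1558, 0.2247]
orientation: [2.062, 2.37, -0.0]
contact_force: [0.1, 0.2, 0.7]
grip_width: 0.0425
```

```bash
python3 - <<'E'
from st import *
st()
cv2.imwrite("pics/t4.png",cv2.resize(grab_frame("top")[190:290,300:460,::-1],None,fx=5,fy=5))
cv2.imwrite("pics/s4.png",cv2.resize(grab_frame("side")[120:250,320:440,::-1],None,fx=4,fy=4))
E
```

```text
7.85 tcp [ 0.5436 -0.1558  0.2247] stand xy 0.0003 0.0778 yaw y 7.94 F [0.12 0.15 0.66] M [ 0.061  0.009 -0.043]
```

View pics/t4.png

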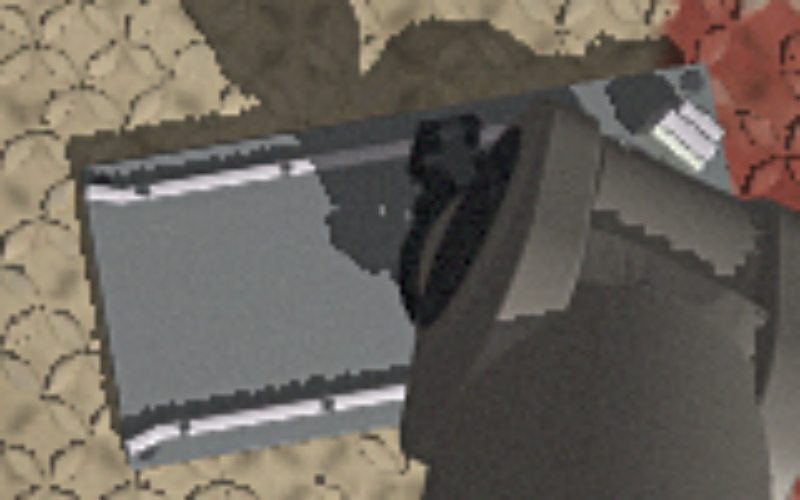

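View pics/s4.png

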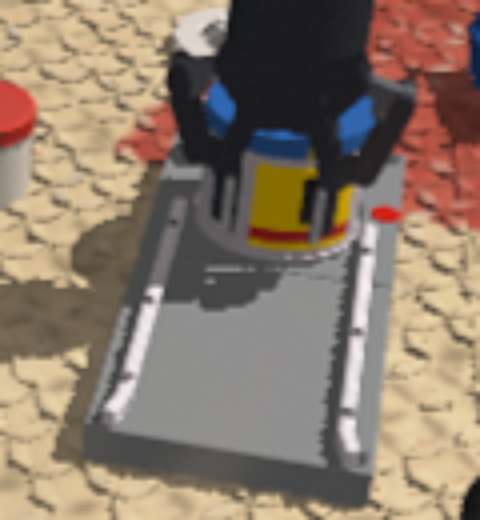

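Emit:
{"fn": "apply_moves", "kwargs": {
  "deltas": [
    {"xyz": [0.0003, -0.002, 0], "turn": 0},
    {"xyz": [0.0003, -0.0025, 0], "turn": 0},
    {"xyz": [0.0003, -0.0025, 0], "turn": 0},
    {"xyz": [0.0003, -0.0025, 0], "turn": 0},
    {"xyz": [0.0003, -0.0025, 0], "turn": 0},
    {"xyz": [0.0003, -0.002, 0], "turn": 0},
    {"xyz": [0.0002, -0.0015, 0], "turn": 0},
    {"xyz": [0.0001, -0.001, 0], "turn": 0},
    {"xyz": [0.0001, -0.001, 0], "turn": 0},
    {"xyz": [0.0001, -0.001, 0], "turn": 0},
    {"xyz": [0.0001, -0.001, 0], "turn": 0}
  ]
}}

```text
clock: 8.87
tcp_pos: [0.546, -0.1747, 0.2247]
orientation: [-2.061, -2.371, -0.0]
contact_force: [0.8, -0.3, 0.3]
grip_width: 0.0425
```

```bash
python3 - <<'E'
from st import *
st()
cv2.imwrite("pics/s5.png",cv2.resize(grab_frame("side")[120:220,330:440,::-1],None,fx=6,fy=6))
E
```

```text
8.87 tcp [ 0.546  -0.1747  0.2247] stand xy 0.0002 0.0587 yaw y 7.98 F [ 0.78 -0.33  0.26] M [ 0.095 -0.055 -0.062]
```

View pics/s5.png

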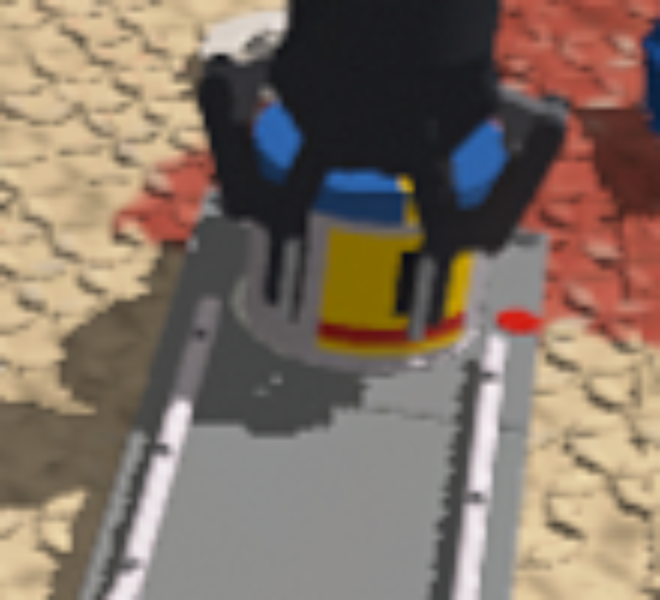

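Emit:
{"fn": "apply_moves", "kwargs": {
  "deltas": [
    {"xyz": [0.0001, -0.001, 0], "turn": 0},
    {"xyz": [0.0001, -0.001, 0], "turn": 0},
    {"xyz": [0.0001, -0.0005, 0], "turn": 0},
    {"xyz": [0, 0, 0], "turn": 0}
  ]
}}

```text
clock: 9.25
tcp_pos: [0.5463, -0.1774, 0.2247]
orientation: [2.062, 2.37, -0.0]
contact_force: [-0.2, -0.5, 0.2]
grip_width: 0.0426
```

```bash
python3 - <<'E'
from st import *
st()
cv2.imwrite("pics/s6.png",cv2.resize(grab_frame("side")[120:220,330:440,::-1],None,fx=6,fy=6))
E
```

```text
9.25 tcp [ 0.5463 -0.1774  0.2247] stand xy 0.0001 0.056 yaw y 7.95 F [-0.24 -0.55  0.16] M [-0.069  0.004  0.01 ]
```

View pics/s6.png

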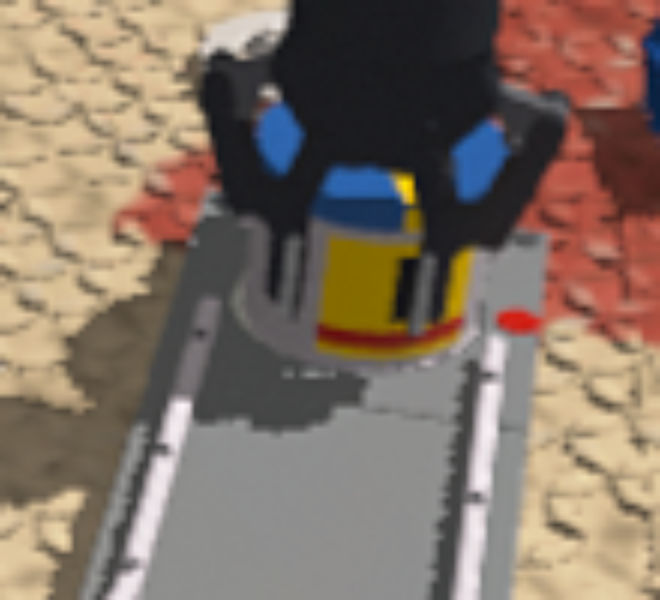

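Emit:
{"fn": "apply_moves", "kwargs": {
  "deltas": [
    {"xyz": [-0.0005, 0.005, 0], "turn": 0},
    {"xyz": [-0.0015, 0.01, 0], "turn": 0},
    {"xyz": [-0.0015, 0.015, 0], "turn": 0},
    {"xyz": [0, 0.02, 0.03], "turn": 0},
    {"xyz": [0, 0.02, 0.03], "turn": 0},
    {"xyz": [0, 0.02, 0.03], "turn": 0},
    {"xyz": [0, 0.02, 0.03], "turn": 0},
    {"xyz": [0, 0.02, 0.03], "turn": 0},
    {"xyz": [0, 0.03, 0.02], "turn": 0},
    {"xyz": [0, 0.02, 0.01], "turn": 0},
    {"xyz": [0, 0, 0], "turn": 0}
  ]
}}

```text
clock: 10.22
tcp_pos: [0.5432, 0.0088, 0.4072]
orientation: [2.052, 2.378, 0.009]
contact_force: [0.9, 1.5, -0.0]
grip_width: 0.0424
```

```bash
cat > look.py <<'E'
from st import *
def look(tag,zl=.101):
    st(); im=np.ascontiguousarray(grab_frame("top")[:,:,::-1]); cs=camera_model("side"); c=camera_model("top")
    cv2.imwrite(f"pics/top_{tag}.png",cv2.resize(im[190:290,340:460],None,fx=6,fy=6,interpolation=cv2.INTER_CUBIC))
    hsv=cv2.cvtColor(im,cv2.COLOR_BGR2HSV); H,Sa,V=[hsv[...,i].astype(int) for i in range(3)]
    roi=np.zeros(H.shape,bool); roi[195:290,310:460]=1
    yel=roi&(H>18)&(H<35)&(Sa>150)&(V>100); blue=roi&(H>95)&(H<135)&(Sa>100)&(V>40)
    b=max(blobs(blue|yel),key=lambda x:x[0][4]); k,rr=circ(c,b[2],zl); print("lid",b[0],k,rr,"stand",((k-S)@X).round(4),((k-S)@Y).round(4))
    yel&=b[2]; v,u=np.nonzero(yel); 
    if len(u)>8:
        s=ray(c,u.mean(),v.mean(),zl)[:2]; e=s-k; 
        p=np.array([ray(c,a_,b_,zl)[:2] for a_,b_ in zip(u,v)]); vt=np.linalg.svd(p-p.mean(0))[2][0]; vt=vt*np.sign(vt@e)
        print("stripe r",np.linalg.norm(e).round(4),"ang",np.degrees(np.arctan2(e[1],e[0])).round(1),"axis",np.degrees(np.arctan2(vt[1],vt[0])).round(1),"target 187.8")
E
python3 - <<'E'
from look import *
look("7")
cv2.imwrite("pics/s7.png",cv2.resize(grab_frame("side")[120:220,330:440,::-1],None,fx=6,fy=6))
E
```

```text
10.22 tcp [0.5432 0.0088 0.4072] stand xy 0.0223 0.2409 yaw y 8.43 F [ 0.88  1.5  -0.  ] M [ 0.023 -0.008 -0.033]
lid [ 402  216   46   45 1553] [ 0.55179498 -0.23219008] 0.05015118020895024 stand -0.0019 0.001
stripe r 0.0359 ang 121.9 axis 130.2 target 187.8
```

View pics/top_7.png

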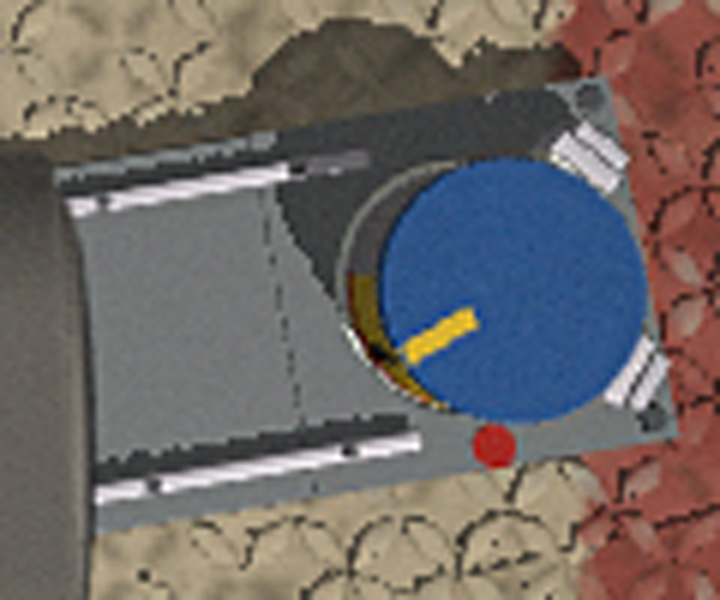

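View pics/s7.png

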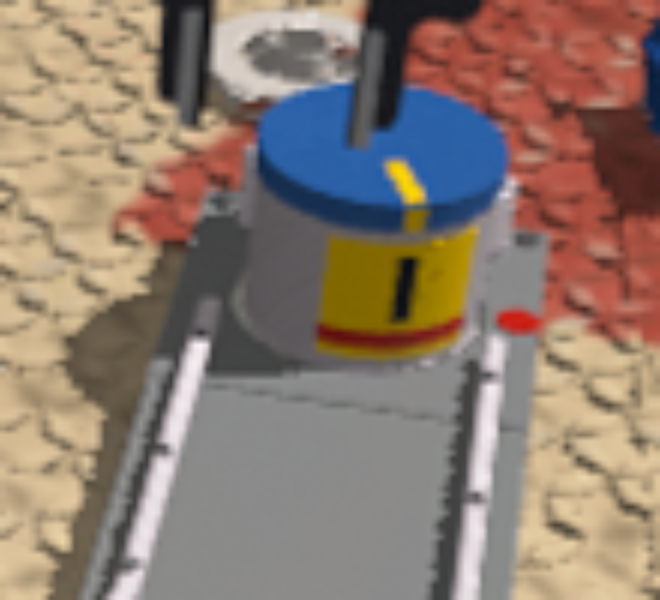

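```bash
cat > tz.py <<'E'
from look import *
def masks(im,roi):
    hsv=cv2.cvtColor(im,cv2.COLOR_BGR2HSV); H,Sa,V=[hsv[...,i].astype(int) for i in range(3)]
    m=np.zeros(H.shape,bool); a,b,c,d=roi; m[a:b,c:d]=1
    q=m&(((H>95)&(H<135)&(Sa>100)&(V>40))|((H>18)&(H<35)&(Sa>150)&(V>100)))
    return max(blobs(q),key=lambda x:x[0][4])[2]
def tz(top,side,rs):
    ct=camera_model("top"); cs=camera_model("side")
    mt=masks(top,(195,290,310,460)); ms=masks(side,rs)
    rows=np.nonzero(ms.any(1))[0]
    cols=np.nonzero(ms.any(0))[0]
    for z in (.099,.101,.103,.105,.107):
        k,_=circ(ct,mt,z); t=np.linspace(0,2*np.pi,360)
        p=np.array([proj(cs,[k[0]+.05*np.cos(a),k[1]+.05*np.sin(a),z]) for a in t])
        # upper boundary of mask per column vs projected upper boundary
        u0=(cols[0]+cols[-1])/2; ds=[]
        cen=p.mean(0)
        for u in range(int(cen[0])-12,int(cen[0])+13):
            up=p[p[:,1]<cen[1]]; i=np.argsort(up[:,0]); pv=np.interp(u,up[i,0],up[i,1]); cv=np.nonzero(ms[:,u])[0]
            if len(cv): ds.append(cv[0]-.5-pv)
        print(z,k.round(4),"upper-edge diff px",np.median(ds).round(2))
E
python3 - <<'E'
from tz import *
tz(cv2.imread("pics/top0.png"),cv2.imread("pics/side0.png"),(150,215,350,420))
print()
c=grab_frame("top")[:,:,::-1].copy(); s=grab_frame("side")[:,:,::-1].copy()
cv2.imwrite("pics/top8.png",c);cv2.imwrite("pics/side8.png",s)
tz(c,s,(130,165,365,420))
E
```

```text
0.099 [ 0.5316 -0.0743] upper-edge diff px -1.22
0.101 [ 0.5317 -0.0742] upper-edge diff px -0.47
0.103 [ 0.5317 -0.074 ] upper-edge diff px 0.28
0.105 [ 0.5318 -0.0739] upper-edge diff px 1.04
0.107 [ 0.5319 -0.0737] upper-edge diff px 1.8

0.099 [ 0.5515 -0.2324] upper-edge diff px -0.03
0.101 [ 0.5515 -0.2319] upper-edge diff px 0.61
0.103 [ 0.5516 -0.2314] upper-edge diff px 1.25
0.105 [ 0.5516 -0.2308] upper-edge diff px 1.89
0.107 [ 0.5516 -0.2303] upper-edge diff px 2.54
```

Emit:
{"fn": "apply_moves", "kwargs": {
  "deltas": [
    {"xyz": [0.0012, -0.0257, -0.0095], "turn": 0},
    {"xyz": [0.0012, -0.0257, -0.0095], "turn": 0},
    {"xyz": [0.0012, -0.0257, -0.0095], "turn": 0},
    {"xyz": [0.0012, -0.0257, -0.0095], "turn": 0},
    {"xyz": [0.0012, -0.0257, -0.0095], "turn": 0},
    {"xyz": [0.0012, -0.0257, -0.0095], "turn": 0},
    {"xyz": [0.0012, -0.0257, -0.0095], "turn": 0},
    {"xyz": [0.0012, -0.0257, -0.0095], "turn": 0},
    {"xyz": [0, 0, -0.016], "turn": 0},
    {"xyz": [0, 0, -0.016], "turn": 0},
    {"xyz": [0, 0, -0.014], "turn": 0},
    {"xyz": [0, 0, 0], "turn": 0}
  ],
  "claw": 1,
  "squeeze": 20
}}

```text
clock: 11.42
tcp_pos: [0.5504, -0.2037, 0.2792]
orientation: [-2.061, -2.364, 0.006]
contact_force: [-0.9, -0.9, 0.7]
grip_width: -0.0003
```

```bash
python3 - <<'E'
from st import *
st(); print(readout.get_obs()['grip_width'],readout.get_obs()['joints'].round(2))
cv2.imwrite("pics/s9.png",cv2.resize(grab_frame("side")[100:220,330:440,::-1],None,fx=5,fy=5))
E
```

```text
11.42 tcp [ 0.5504 -0.2037  0.2792] stand xy 0.0006 0.0294 yaw y 7.82 F [-0.9  -0.93  0.71] M [ 0.045  0.031 -0.011]
-0.00026338404648605987 [-0.11  0.52  0.47  1.9  -0.32  0.8   0.67]
```

View pics/s9.png

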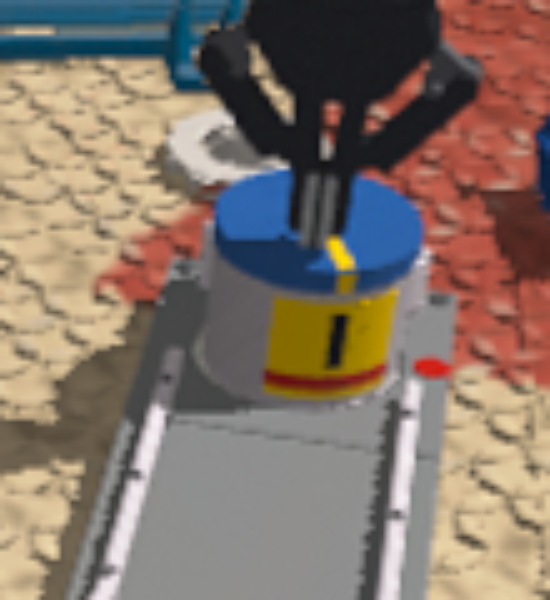

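Emit:
{"fn": "apply_moves", "kwargs": {
  "deltas": [
    {"xyz": [0.0025, 0.0075, 0], "turn": 0},
    {"xyz": [0, 0, -0.002], "turn": 0},
    {"xyz": [0, 0, 0], "turn": 0}
  ]
}}

```text
clock: 11.72
tcp_pos: [0.5554, -0.1947, 0.2812]
orientation: [2.06, 2.371, 0.001]
contact_force: [-0.8, -0.2, -0.2]
grip_width: -0.0001
```

Emit:
{"fn": "apply_moves", "kwargs": {
  "deltas": [
    {"xyz": [0, 0, -0.001], "turn": 0},
    {"xyz": [0, 0, -0.001], "turn": 0},
    {"xyz": [0, 0, 0], "turn": 0}
  ]
}}

```text
clock: 11.97
tcp_pos: [0.5548, -0.1954, 0.2789]
orientation: [2.062, 2.37, 0.0]
contact_force: [-0.0, 0.1, 0.2]
grip_width: -0.0001
```

Emit:
{"fn": "apply_moves", "kwargs": {
  "deltas": [
    {"xyz": [0, 0, -0.001], "turn": 0},
    {"xyz": [0, 0, -0.001], "turn": 0},
    {"xyz": [0, 0, 0], "turn": 0}
  ]
}}

```text
clock: 12.22
tcp_pos: [0.5548, -0.1954, 0.2766]
orientation: [-2.062, -2.37, 0.0]
contact_force: [-0.1, -0.0, 0.1]
grip_width: -0.0002
```

Emit:
{"fn": "apply_moves", "kwargs": {
  "deltas": [
    {"xyz": [0, 0, -0.001], "turn": 0},
    {"xyz": [0, 0, -0.001], "turn": 0},
    {"xyz": [0, 0, 0], "turn": 0}
  ]
}}

```text
clock: 12.47
tcp_pos: [0.5549, -0.1954, 0.2745]
orientation: [-2.062, -2.37, 0.0]
contact_force: [-0.1, 0.4, 0.0]
grip_width: -0.0
```

Emit:
{"fn": "apply_moves", "kwargs": {
  "deltas": [
    {"xyz": [0, 0, -0.001], "turn": 0},
    {"xyz": [0, 0, 0], "turn": 0}
  ]
}}

```text
clock: 12.63
tcp_pos: [0.555, -0.1954, 0.274]
orientation: [2.062, 2.37, 0.001]
contact_force: [-0.7, 0.5, 4.7]
grip_width: 0.0002
```

Emit:
{"fn": "apply_moves", "kwargs": {
  "deltas": [
    {"xyz": [0, 0, -0.001], "turn": 0},
    {"xyz": [0, 0, 0], "turn": 0}
  ]
}}

```text
clock: 12.8
tcp_pos: [0.5551, -0.1955, 0.2732]
orientation: [2.062, 2.37, 0.001]
contact_force: [-0.8, 0.1, 6.9]
grip_width: -0.0002
```

```bash
python3 - <<'E'
import numpy as np
r=.0373;p=np.radians(87.7+2.625*np.arange(25)); q=np.round(r*np.c_[np.cos(p),np.sin(p)],4); print(np.diff(q,axis=0).round(4).tolist(), np.radians(2.625))
E
```

```text
[[-0.0017, 0.0], [-0.0017, 0.0], [-0.0017, -0.0002], [-0.0017, -0.0002], [-0.0017, -0.0003], [-0.0017, -0.0003], [-0.0016, -0.0005], [-0.0017, -0.0005], [-0.0016, -0.0006], [-0.0015, -0.0006], [-0.0016, -0.0007], [-0.0015, -0.0008], [-0.0015, -0.0009], [-0.0014, -0.0009], [-0.0014, -0.001], [-0.0013, -0.0011], [-0.0013, -0.0011], [-0.0013, -0.0012], [-0.0011, -0.0012], [-0.0012, -0.0013], [-0.001, -0.0014], [-0.001, -0.0013], [-0.001, -0.0015], [-0.0008, -0.0014]] 0.04581489286485115
```

Emit:
{"fn": "apply_moves", "kwargs": {
  "deltas": [
    {"xyz": [-0.0017, 0, 0], "turn": 0.0458},
    {"xyz": [-0.0017, 0, 0], "turn": 0.0458},
    {"xyz": [-0.0017, -0.0002, 0], "turn": 0.0458},
    {"xyz": [-0.0017, -0.0002, 0], "turn": 0.0458}
  ]
}}

```text
clock: 13.13
tcp_pos: [0.5489, -0.1958, 0.2736]
orientation: [1.832, 2.549, 0.002]
contact_force: [1.0, 0.2, 5.8]
grip_width: -0.0001
```

Emit:
{"fn": "apply_moves", "kwargs": {
  "deltas": [
    {"xyz": [-0.0017, -0.0003, 0], "turn": 0.0458},
    {"xyz": [-0.0017, -0.0003, 0], "turn": 0.0458},
    {"xyz": [-0.0016, -0.0005, 0], "turn": 0.0458},
    {"xyz": [-0.0017, -0.0005, 0], "turn": 0.0458}
  ]
}}

```text
clock: 13.47
tcp_pos: [0.5422, -0.1974, 0.2736]
orientation: [1.591, 2.706, 0.002]
contact_force: [0.8, 1.2, 5.9]
grip_width: 0.0003
```

```bash
python3 - <<'E'
from st import *
st()
cv2.imwrite("pics/s10.png",cv2.resize(grab_frame("side")[100:220,330:440,::-1],None,fx=5,fy=5))
E
```

```text
13.47 tcp [ 0.5422 -0.1974  0.2736] stand xy -0.0067 0.0368 yaw y 29.1 F [0.79 1.22 5.87] M [ 0.206 -0.186 -0.016]
```

View pics/s10.png

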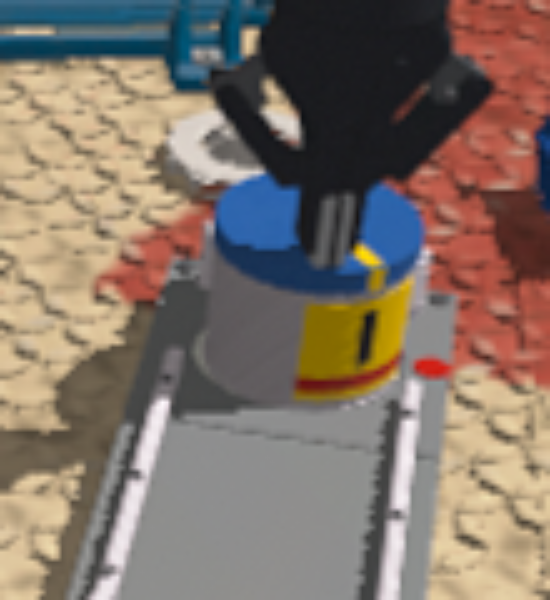

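Emit:
{"fn": "apply_moves", "kwargs": {
  "deltas": [
    {"xyz": [-0.0016, -0.0006, 0], "turn": 0.0458},
    {"xyz": [-0.0015, -0.0006, 0], "turn": 0.0458},
    {"xyz": [-0.0016, -0.0007, 0], "turn": 0.0458},
    {"xyz": [-0.0015, -0.0008, 0], "turn": 0.0458},
    {"xyz": [-0.0015, -0.0009, 0], "turn": 0.0458},
    {"xyz": [-0.0014, -0.0009, 0], "turn": 0.0458},
    {"xyz": [-0.0014, -0.001, 0], "turn": 0.0458},
    {"xyz": [-0.0013, -0.0011, 0], "turn": 0.0458}
  ]
}}

```text
clock: 14.18
tcp_pos: [0.5303, -0.2041, 0.2736]
orientation: [1.071, 2.951, 0.001]
contact_force: [0.2, 0.3, 5.8]
grip_width: 0.0
```

Emit:
{"fn": "apply_moves", "kwargs": {
  "deltas": [
    {"xyz": [-0.0013, -0.0011, 0], "turn": 0.0458},
    {"xyz": [-0.0013, -0.0012, 0], "turn": 0.0458},
    {"xyz": [-0.0011, -0.0012, 0], "turn": 0.0458},
    {"xyz": [-0.0012, -0.0013, 0], "turn": 0.0458},
    {"xyz": [-0.001, -0.0014, 0], "turn": 0.0458},
    {"xyz": [-0.001, -0.0013, 0], "turn": 0.0458},
    {"xyz": [-0.001, -0.0015, 0], "turn": 0.0458},
    {"xyz": [-0.0008, -0.0014, 0], "turn": 0.0458},
    {"xyz": [0, 0, 0], "turn": 0},
    {"xyz": [0, 0, 0], "turn": 0},
    {"xyz": [0, 0, 0], "turn": 0}
  ]
}}

```text
clock: 15.1
tcp_pos: [0.5213, -0.2148, 0.2735]
orientation: [0.52, 3.096, -0.0]
contact_force: [-0.0, 1.5, 6.4]
grip_width: 0.0001
```

```bash
python3 - <<'E'
from st import *
st()
cv2.imwrite("pics/s11.png",cv2.resize(grab_frame("side")[100:220,330:440,::-1],None,fx=5,fy=5))
E
```

```text
15.1 tcp [ 0.5213 -0.2148  0.2735] stand xy -0.0297 0.0224 yaw y 70.93 F [-0.02  1.51  6.43] M [0.02  0.049 0.039]
```

View pics/s11.png

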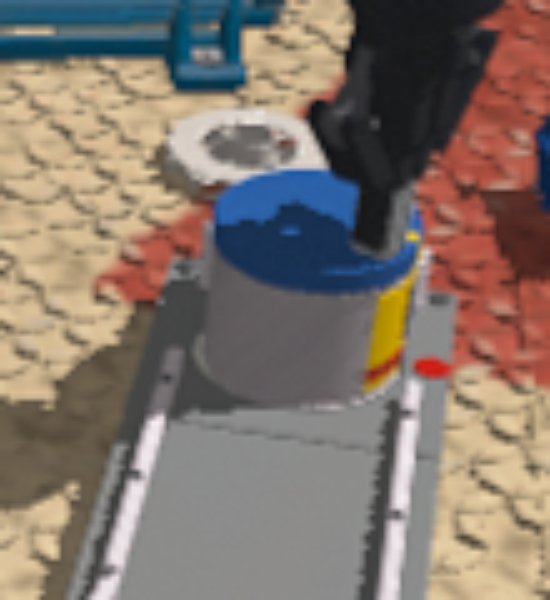

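Rolled. Lift straight up and back away towards +y to look from above.

Emit:
{"fn": "apply_moves", "kwargs": {
  "deltas": [
    {"xyz": [0, 0, 0.002], "turn": 0},
    {"xyz": [0, 0, 0.005], "turn": 0},
    {"xyz": [0, 0, 0.02], "turn": 0},
    {"xyz": [0, 0.02, 0.02], "turn": 0},
    {"xyz": [0, 0.03, 0.02], "turn": 0},
    {"xyz": [0, 0.03, 0.02], "turn": 0},
    {"xyz": [0, 0.03, 0.02], "turn": 0},
    {"xyz": [0, 0.03, 0.02], "turn": 0},
    {"xyz": [0, 0.03, 0], "turn": 0},
    {"xyz": [0, 0.03, 0], "turn": 0},
    {"xyz": [0, 0.02, 0], "turn": 0},
    {"xyz": [0, 0, 0], "turn": 0}
  ]
}}

```text
clock: 16.15
tcp_pos: [0.5206, 0.0108, 0.3999]
orientation: [-0.509, -3.1, -0.003]
contact_force: [-0.3, 0.4, 0.1]
grip_width: -0.0
```

```bash
python3 - <<'E'
from look import *
look("12")
E
```

```text
16.15 tcp [0.5206 0.0108 0.3999] stand xy 0.0001 0.246 yaw y 71.36 F [-0.26  0.41  0.08] M [ 0.048 -0.004 -0.014]
lid [ 403  216   45   45 1540] [ 0.5521997  -0.23326316] 0.04997599128735031 stand -0.0016 -0.0001
stripe r 0.0336 ang 176.9 axis 127.8 target 187.8
```

View pics/top_12.png

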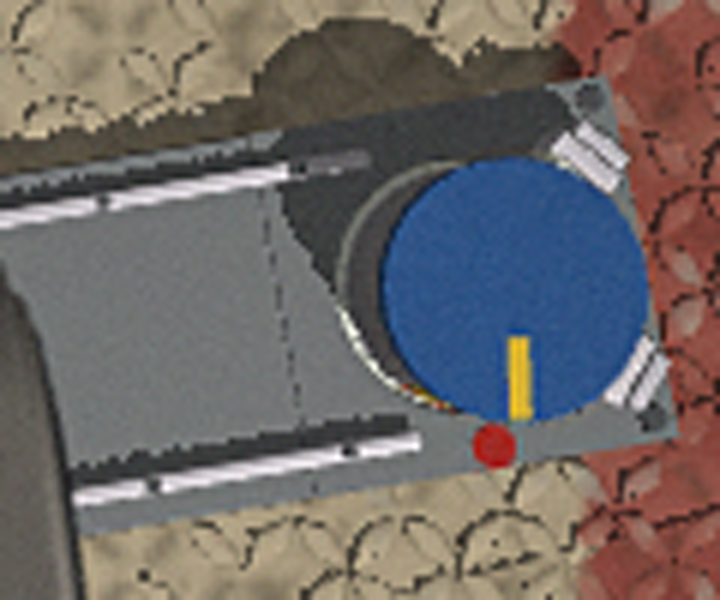

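```bash
python3 - <<'E'
from look import *
c=camera_model("top")
P=lambda x,y,z=.101: ray(c,340+(x+.5)/6-.5,190+(y+.5)/6-.5,z)[:2]
i,o_,k=P(518.5,337),P(521.5,418),P(516,289.5)
for a_,b_ in ((i,o_),(k,o_),(k,i),(k,(i+o_)/2)):
    d=b_-a_; print(np.linalg.norm(d).round(4),np.degrees(np.arctan2(d[1],d[0]))%360)
S_=S-np.array([0,0])
for b_ in (i,o_): d=b_-S; print("from seat",np.degrees(np.arctan2(d[1],d[0]))%360)
E
```

```text
0.03 179.04607781012464
0.0477 179.37902846682275
0.0177 179.94339080230768
0.0327 179.531766967158
from seat 185.4956370618605
from seat 181.5595388124042
```

Emit:
{"fn": "apply_moves", "kwargs": {
  "deltas": [
    {"xyz": [0, -0.025, 0], "turn": 0},
    {"xyz": [0, -0.035, 0], "turn": 0},
    {"xyz": [0, -0.035, -0.02], "turn": 0},
    {"xyz": [0, -0.035, -0.02], "turn": 0},
    {"xyz": [0, -0.035, -0.02], "turn": 0},
    {"xyz": [0, -0.03, -0.02], "turn": 0},
    {"xyz": [0, -0.02, -0.02], "turn": 0},
    {"xyz": [0, -0.005, -0.015], "turn": 0},
    {"xyz": [0, 0, -0.005], "turn": 0},
    {"xyz": [0, 0, 0], "turn": 0},
    {"xyz": [0, 0, 0], "turn": 0}
  ]
}}

```text
clock: 17.12
tcp_pos: [0.521, -0.214, 0.28]
orientation: [-0.519, -3.098, -0.0]
contact_force: [0.6, 0.1, -0.2]
grip_width: -0.0001
```

Emit:
{"fn": "apply_moves", "kwargs": {
  "deltas": [
    {"xyz": [0, 0, -0.001], "turn": 0},
    {"xyz": [0, 0, -0.001], "turn": 0},
    {"xyz": [0, 0, -0.001], "turn": 0},
    {"xyz": [0, 0, 0], "turn": 0},
    {"xyz": [0, 0, 0], "turn": 0}
  ]
}}

```text
clock: 17.53
tcp_pos: [0.521, -0.2141, 0.2771]
orientation: [0.519, 3.098, 0.0]
contact_force: [0.6, -0.1, 0.2]
grip_width: -0.0
```

Contact is expected at about z = 0.2743.

Emit:
{"fn": "apply_moves", "kwargs": {
  "deltas": [
    {"xyz": [0, 0, -0.001], "turn": 0},
    {"xyz": [0, 0, -0.001], "turn": 0},
    {"xyz": [0, 0, -0.001], "turn": 0},
    {"xyz": [0, 0, 0], "turn": 0}
  ]
}}

```text
clock: 17.87
tcp_pos: [0.5209, -0.2144, 0.2738]
orientation: [-0.52, -3.098, -0.0]
contact_force: [-0.6, 1.0, 4.8]
grip_width: 0.0
```

Emit:
{"fn": "apply_moves", "kwargs": {
  "deltas": [
    {"xyz": [0, 0, -0.001], "turn": 0},
    {"xyz": [0, 0, 0], "turn": 0}
  ]
}}

```text
clock: 18.03
tcp_pos: [0.5211, -0.2144, 0.2732]
orientation: [0.52, 3.098, 0.0]
contact_force: [-2.8, 0.9, 6.3]
grip_width: 0.0003
```

Emit:
{"fn": "apply_moves", "kwargs": {
  "deltas": [
    {"xyz": [-0.0005, -0.0009, 0], "turn": 0.026},
    {"xyz": [-0.0005, -0.0009, 0], "turn": 0.026},
    {"xyz": [-0.0004, -0.0009, 0], "turn": 0.026},
    {"xyz": [-0.0004, -0.0009, 0], "turn": 0.026},
    {"xyz": [-0.0004, -0.0009, 0], "turn": 0.026},
    {"xyz": [-0.0003, -0.0009, 0], "turn": 0.026},
    {"xyz": [0, 0, 0], "turn": 0},
    {"xyz": [0, 0, 0], "turn": 0},
    {"xyz": [0, 0, 0], "turn": 0},
    {"xyz": [0, 0, 0], "turn": 0}
  ]
}}

```text
clock: 18.87
tcp_pos: [0.5189, -0.2199, 0.2734]
orientation: [0.277, 3.128, -0.0]
contact_force: [-1.1, 0.3, 6.6]
grip_width: 0.0002
```

Emit:
{"fn": "apply_moves", "kwargs": {
  "deltas": [
    {"xyz": [0, 0, 0.002], "turn": 0},
    {"xyz": [0, 0, 0.005], "turn": 0},
    {"xyz": [0, 0, 0.02], "turn": 0},
    {"xyz": [0, 0.02, 0.02], "turn": 0},
    {"xyz": [0, 0.03, 0.02], "turn": 0},
    {"xyz": [0, 0.03, 0.02], "turn": 0},
    {"xyz": [0, 0.03, 0.02], "turn": 0},
    {"xyz": [0, 0.03, 0.02], "turn": 0},
    {"xyz": [0, 0.03, 0], "turn": 0},
    {"xyz": [0, 0.03, 0], "turn": 0},
    {"xyz": [0, 0.02, 0], "turn": 0},
    {"xyz": [0, 0, 0], "turn": 0}
  ]
}}

```text
clock: 19.87
tcp_pos: [0.5181, 0.0053, 0.3999]
orientation: [-0.266, -3.13, -0.003]
contact_force: [-1.0, 0.3, 0.5]
grip_width: -0.0
```

```bash
python3 - <<'E'
from look import *
look("13")
s=grab_frame("side")[:,:,::-1].copy(); cv2.imwrite("pics/side13.png",s)
E
```

```text
19.87 tcp [0.5181 0.0053 0.3999] stand xy -0.0031 0.2409 yaw y 80.29 F [-1.01  0.3   0.53] M [ 0.007 -0.022 -0.022]
lid [ 403  216   45   44 1546] [ 0.55319149 -0.23373988] 0.04987916721997487 stand -0.0007 -0.0007
stripe r 0.0331 ang -171.8 axis -176.4 target 187.8
```

View pics/top_13.png

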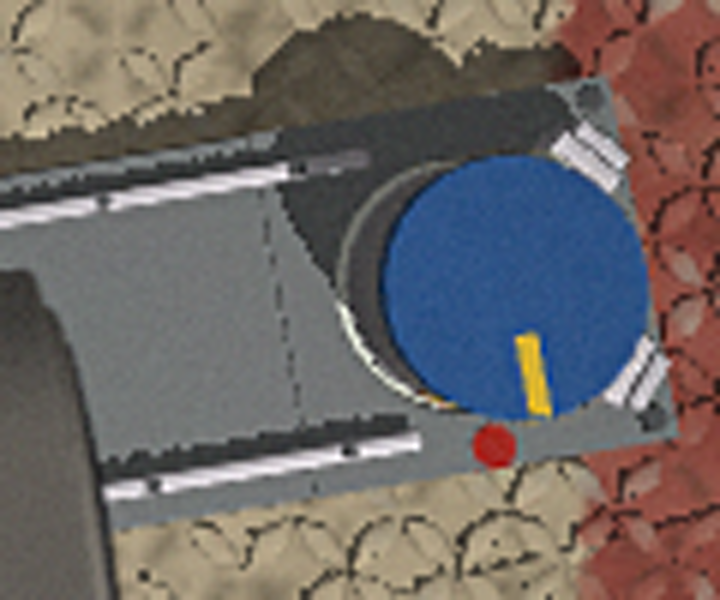

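View pics/side13.png

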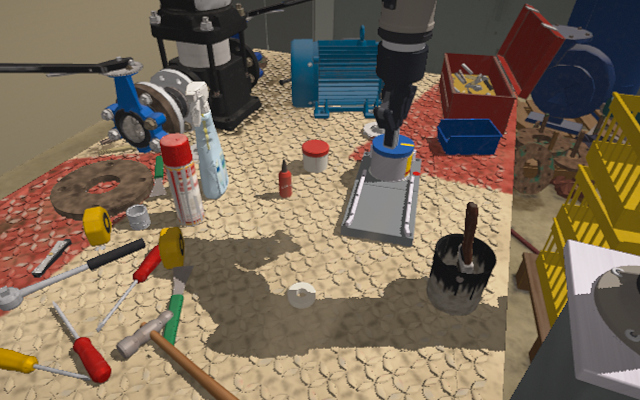

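```bash
python3 - <<'E'
from h import *
print(r.hand_in())
E
```

```text
the job is handed in; nothing more can be done
None
```

I pushed the tin along the channel with two half-open fingertips until it dropped into the seat. I then closed the gripper and rolled the tin with the fingertip near the lid's edge, pressing with about 6–7 N. A 63° stroke left the label about 8° short, so I added a 9° stroke. The job was handed in at about 20 s with the arm well clear, and no verdict came back.

**Last checks:**
- **Seat:** The lid centre measured about 1 mm from the seat axis. The fingertip met the lid at about 101 mm above the bench, which matches the tin being home (seat at 21 mm plus the 80 mm tin).
- **Label:** The lid stripe's centroid pointed to 188.2°, against a target of 187.8°.
- **Bystanders:** The tub, bottle and tape roll look untouched in the final side picture; I did not measure their positions again.

**Checks that disagreed:**
- **Stripe angle:** The automatic line fit to the stripe gave 183.6°, which is still inside the tolerance of about 10°. Yellow pixels from the label on the tin's side were probably mixed in. Reading the stripe ends by eye gave 188°.
- **Tin height from the cameras:** The two-view height had a bias of about 3 mm, so I used it only as a relative check. It showed a drop of about 3 mm where 4 mm was expected.

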